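# Open the push-push sample hatch of a bench photometer

## Robot

A 7-joint arm with a two-finger parallel gripper is mounted at the origin on the work surface. World frame = base frame: x ahead of the robot, y to its left, z up, the work surface at z = 0. Lengths are in m, angles in rad, forces in N, time in s.
With the tool pointing down it reaches from about 0.425 to 0.875 m from the base axis. Payload 4.7 kg.
Tool frame: the origin (TCP) lies at the very end of the fingers, on their centre line; the grasp point (between the pads) lies 19 mm behind it; z points along the fingers, y is the direction in which the jaws open and shut (so a half turn about z gives the same grasp; the last joint's range is limited). The gripper opens to 85 mm and grips with 20 to 120 N. Pads are 22 mm wide; open, the fingers measure 114 mm over their backs; the gripper's body (76 mm by 85 mm) begins 54 mm behind the grasp point. The pads swing forward as they close: fully open they stand 13 mm farther back than shut.
Start: joints at [-1.294, 0.321, -0.07, 1.45, 0.023, 1.371, -0.057], TCP at [0.169, 0.628, 0.231] pointing down, gripper open.
Joint ranges: [-2.86, 2.86], [-0.3, 2.09], [-1.38, 1.24], [0.06, 2.45], [-1.56, 4.7], [0.09, 2.05], [-2.69, 2.69]. Speed limits (rad/s): [2.57, 2.57, 3.14, 3.14, 3.14, 3.14, 3.14].

## Interface

Orientations are given as a rotation vector (axis times angle).
In Python, from bench import get_obs, grab_frame, camera_info, job_done gives the robot as it stands.
- The arm moves only by the shell command python3 -m crank 'ROWS' [OPENING] [FORCE]. ROWS is JSON, a list of rows, each an object of numbers: "x", "y", "z": the shift along the tool's x, y, z in cm; "yaw": the turn about the tool's z in rad. A call has 1 to 12 rows; each row is the pose to reach, as a shift and turn from the pose commanded when the call began, along the tool's axes at that moment; what a row does not reach only later rows make up. A row lasts 1/10 s, in which the tool goes at most 50 mm and 8.59 degrees, less where a joint would pass 70% of its speed; a pose out of reach is approached as far as the arm can. A call with a gripper value outside its range is refused whole. OPENING is the closure in counts, from 0 (fully open) to 255 (shut), set as the call begins (- or left out, the last holds). The fingers move at their own pace and stop on an object; FORCE is the grip in N (left out, the last holds). Time passes only in rows, so rows that repeat a pose let the fingers close. It gives the time, the measured TCP pose, the force and the opening at its end, in the units of the state.
- get_obs(): the state, without advancing time (a new reading comes with each control period).
- grab_frame(name): name is "side" or "top" or "wrist"; returns the picture (480x640x3 uint8, red, green, blue); there is no depth.
- camera_info(name): a dict with "fx", "fy", "cx", "cy" (pixels), "view" (4x4, takes a point from world to camera coordinates). Camera axes: x right, y down, z forward; pixel columns grow to the right and rows downward; lengths in m; the calibration is good to about 2 mm. The wrist camera is an equidistant fisheye: a pixel r from the principal point sees the ray r / f radians off the axis. A picture is of the moment at which its call begins: read the wrist's pose just before it. camera_info takes no time and is no camera call; for the wrist camera it gives the pose at the moment of the call.
- job_done(): hands the job in, once; it reports no verdict.
The state is a dict: "t": time; "joint_pos": joint angles; "joint_velocities": joint speeds; "effort": joint torques, N m; "position": TCP position; "eef_rot": TCP orientation; "contact_force": force on the tool from outside, world axes, zero at the start; "wrist_torque": the same for the moment, N m; "gripper_width": finger opening in m.
Only numpy, scipy, OpenCV 4.12 (cv2) and the standard library are available. Lean on these libraries where they do the work, as an engineer would, in place of code of your own. Each camera call takes 0.05 s, during which the arm holds its last target.

## Task

A round timer has been left lying across the sample hatch of the bench photometer: with the fingers, slide it along the deck to the left until it is entirely off the hatch and lies flat on the clear deck, without gripping or lifting it. Then press the ribbed front edge of the hatch gently down to its stop, once only, and let go, so that the push-push latch releases and the hatch springs up by itself. Keep clear of the hatch and watch that it stays wide open for a good two seconds before you finish, and leave everything else where it stands.

Things in the scene. Friction and masses are not known exactly. Their poses are not given: they have to be found in the camera images.
- photometer: Off-white bench photometer, fixed, 250 deep (x) by 330 wide (y) by 110 mm high. Origin: centre of its underside, on the bench. Own x to its rear, y to its left seen from its front, z up. The front 70 mm of the top slopes, with display and keys; the rest is a flat deck at z = 110 mm, x -55 to 125, y -165 to 165 mm. The hatch lies flush in it: x -55 to 45, y -97 to -13 mm, hinged at its rear edge.
- parking (a point): Point on the deck surface, in the photometer's frame at x = 0, y = 80, z = 110 mm: middle of the clear flat deck left of the hatch (x -55 to 60, y -12 to 165 mm), where the timer may go. Axes as the photometer's.
- hatch_pad (a point): Place to press: on top of the grey hatch plate (100 x 84 x 8 mm), among the dark ribs, 20 mm behind the middle of its front edge; shut, at x = -35, y = -55, z = 110 mm in the photometer's frame. Spring about 3.5 N; the latch lets go only when the pad is 2.8 mm down, hard stop at 4.8 mm. Let go, the hatch follows the finger up and swings to the rear, open in about 2 s, front edge 92 mm above the deck.
- hatch (a joint): Angle of the hatch (rad): 0 shut and flush with the deck, -0.06 pressed fully in, 1.15 standing wide open (its stop, held there by its spring). Once open, pushing it down again would shut and latch it.
- latch_pin (a joint): Sideways place (m) of the pin that runs round the track of the push-push latch, inside the housing, out of sight: 0 latched; +0.008 to +0.017 on the way out after the press; -0.007 to -0.018 once the hatch has swung open, and on the way in if it is pushed down again. Not needed to do the job.
- timer_center (a point): Centre, 12 mm above the underside, of the round timer: a loose white puck 64 mm across, straight wall up to 16 mm, 20 mm high, with a low grey knob on top (25 mm in all), 0.08 to 0.15 kg. It starts flat, partly on the hatch, and slides on hatch and deck. z axis up.
- tip_box: blue tip box, 122 x 84 x 78 mm with white pipette tips standing in it, on the bench left of the photometer. Origin: centre of its underside. To be left alone.
- beaker: clear open cup, 72 mm across and 80 mm tall, on the bench left of the photometer's front. Origin: centre of its underside. To be left alone.
- blot_cassette: clear flat cassette with a blue frame and two black clamp bars, 120 x 92 x 26 mm, on the bench right of the photometer's front. Origin: centre of its underside. To be left alone.
- buffer_bottle: bottle, 60 mm across and 135 mm tall, on the bench right of the photometer. Origin: centre of its underside. To be left alone.
- stain_jar: small jar, 52 mm across and 70 mm tall, on the photometer's deck, in its rear left corner. Origin: centre of its underside. To be left alone.
- cell_stand: white stand for measuring cells, 34 x 92 x 24 mm block with clear cells up to 40 mm high in it, on the rear of the photometer's deck. Origin: centre of its underside. To be left alone.
Mind the look-alikes: they are no part of the job. Leave any brown or pink look-alike of the part that bears timer_center alone.

How it is judged:
On the way, in this order (a step that is already met when the one before it is completed fails the run):
1. the timer has been slid entirely off the hatch and lies flat on the deck to its left, the hatch still shut (y of timer_center in the frame of photometer between 0.019 and 0.15 m and z of timer_center in the frame of photometer between 0.116 and 0.128 m and angle between timer_center's own z axis and vertical below 0.1 rad and value of joint hatch between -0.015 and 0.03 rad), for 0.2 s.
2. the hatch is pressed in past flush (value of joint hatch below -0.03 rad), for 0.02 s.
3. the hatch stands wide open, still and untouched, for two seconds (value of joint hatch above 1.05 rad and contact force between each of the fingers, the arm and hatch below 0.1 N and velocity of joint hatch between -0.05 and 0.05 rad/s), for 2 s.
At the end, for the whole second after the job is handed in: The hatch stands wide open (beyond 1.05 rad), still and untouched, after two seconds of standing so. The timer lies flat and still on the deck, entirely off the hatch: its centre 32 mm or more left of the hatch and 15 mm or more inside the left edge of the deck (all of step 3 and y of timer_center in the frame of photometer between 0.019 and 0.15 m and z of timer_center in the frame of photometer between 0.116 and 0.128 m and angle between timer_center's own z axis and vertical below 0.1 rad and linear speed of timer below 0.02 m/s).
It fails at once if the timer is lifted from the deck, tipped up or knocked off it (z of timer_center in the frame of photometer above 0.134 m or z of timer_center in the frame of photometer below 0.1 m or angle between timer_center's own z axis and vertical above 0.35 rad).
It fails at once if the timer is gripped or rammed (more than 15 N from the fingers) (contact force between the fingers and timer above 15 N).
It fails at once if the hatch is pressed with more than 60 N, or pulled or forced with more than 12 N once it has risen (contact force between any of the fingers, the arm and hatch above 60 N or (value of joint hatch above 0.3 rad and contact force between any of the fingers, the arm and hatch above 12 N)).
It fails at once if the hatch is pushed back down after it has sprung open (a second press) (value of joint latch_pin below -0.005 m and value of joint hatch below 0.15 rad).
It fails at once if another thing on the bench or the deck is moved by more than 20 mm (distance of any of tip_box, beaker, blot_cassette, buffer_bottle, stain_jar, cell_stand from where it was at the start of the episode above 0.02 m).
It also fails if it takes over 48 s, if anything falls off the work surface, if the arm or the gripper's body presses on something with over 40 N, if the wrist force passes 120 N, or if a joint passes its speed limit or range.

## Working session

There is one attempt and no reset: what is moved stays moved. The work goes in short steps, Python scripts to look and compute and a shell command to move; the robot and the scene stay as the last step left them, time stands still between calls to the robot, and variables do not carry over. Pictures are saved under pics/ and viewed, and the job is handed in when it is done.

```bash
mkdir -p pics; ls
python3 - <<'E'
from bench import *
import cv2
o=get_obs();print(o)
for n in("side","top","wrist"):
    print(n,camera_info(n)); cv2.imwrite(f"pics/{n}0.png",grab_frame(n)[:,:,::-1])
E
```

```text
pics
{'t': 0.0, 'joint_pos': array([-1.29392869,  0.32182762, -0.07006763,  1.45166947,  0.02259784,
        1.37082438, -0.05687061]), 'joint_velocities': array([-0.00014547, -0.00233609,  0.00042105, -0.00218081,  0.00048742,
       -0.00087419, -0.00022278]), 'effort': array([ 5.60189328e-04, -4.93580246e+01, -3.81947318e-01, -3.14332974e+01,
        1.32074862e-02,  1.14073345e-02, -1.30960181e-06]), 'position': array([0.16875619, 0.62714656, 0.23022316]), 'eef_rot': array([-4.11480636e-01, -3.11437376e+00,  3.04125734e-03]), 'contact_force': array([0.41991901, 0.78492336, 0.26546359]), 'wrist_torque': array([-0.01569249, -0.05672186, -0.03275592]), 'gripper_width': 0.08524285413893867}
side {'fx': 459.19133641616537, 'fy': 459.19133641616537, 'cx': 311.74128191446135, 'cy': 242.86572434894887, 'view': array([[ 0.94200809, -0.33553103, -0.00629925, -0.48420524],
       [-0.23418777, -0.64380923, -0.72846809,  0.2438197 ],
       [ 0.24036813,  0.68769805, -0.68505077,  0.72927698],
       [ 0.        ,  0.        ,  0.        ,  1.        ]])}
top {'fx': 498.7181378379167, 'fy': 498.7181378379167, 'cx': 318.26015264317556, 'cy': 242.53693567249826, 'view': array([[-0.01658356, -0.99931672, -0.03303162,  0.07965533],
       [-0.98763264,  0.02152303, -0.15530141,  0.53129543],
       [ 0.15590623,  0.03004765, -0.98731473,  0.90688761],
       [ 0.        ,  0.        ,  0.        ,  1.        ]])}
wrist {'fx': 371.64829954431775, 'fy': 371.64829954431775, 'cx': 317.51702754746447, 'cy': 238.91789708700938, 'view': array([[ 2.59959891e-01,  9.65619410e-01, -1.02222131e-04,
        -6.49654765e-01],
       [ 9.31942142e-01, -2.50865725e-01,  2.61820991e-01,
        -3.44932064e-02],
       [ 2.52793787e-01, -6.81582215e-02, -9.65116448e-01,
         3.77237754e-01],
       [ 0.00000000e+00,  0.00000000e+00,  0.00000000e+00,
         1.00000000e+00]])}
```

View pics/side0.png

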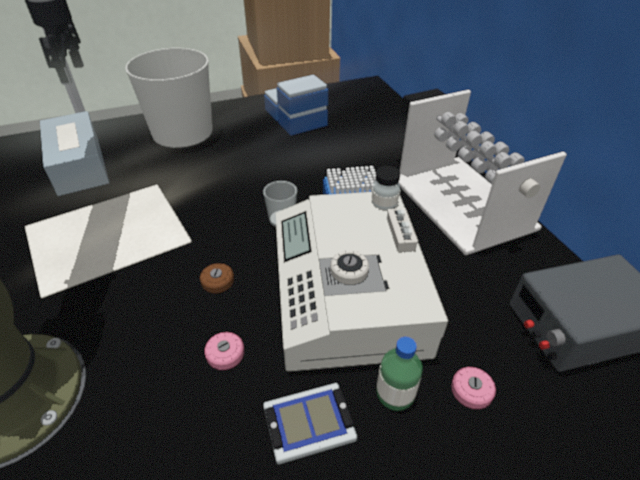

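View pics/top0.png

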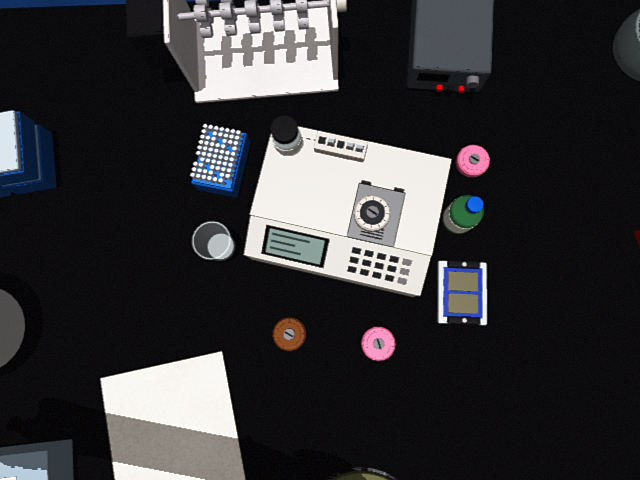

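View pics/wrist0.png

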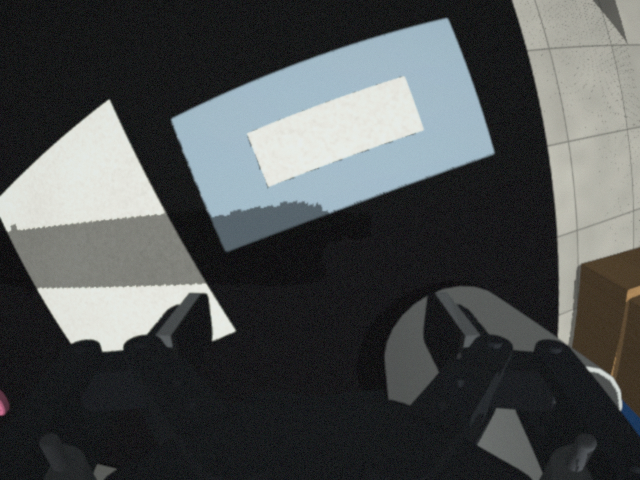

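The timer is the white puck with a grey knob on the hatch, at top (373,212) and side (350,267). The brown puck at top (289,334) and the pink ones at (378,344) and (473,160) are look-alikes on the bench. I'll confirm that in enlarged crops.

Run:
```python
import cv2
a=cv2.imread("pics/top0.png")[110:310,235:465]; cv2.imwrite("pics/top0c.png",cv2.resize(a,None,fx=3.4,fy=2.9,interpolation=cv2.INTER_CUBIC) if 0 else cv2.resize(a,None,fx=3,fy=3,interpolation=cv2.INTER_CUBIC))
a=cv2.imread("pics/side0.png")[180:375,265:450]; cv2.imwrite("pics/side0c.png",cv2.resize(a,None,fx=3,fy=3,interpolation=cv2.INTER_CUBIC))
```

```text
(no output)
```

View pics/top0c.png

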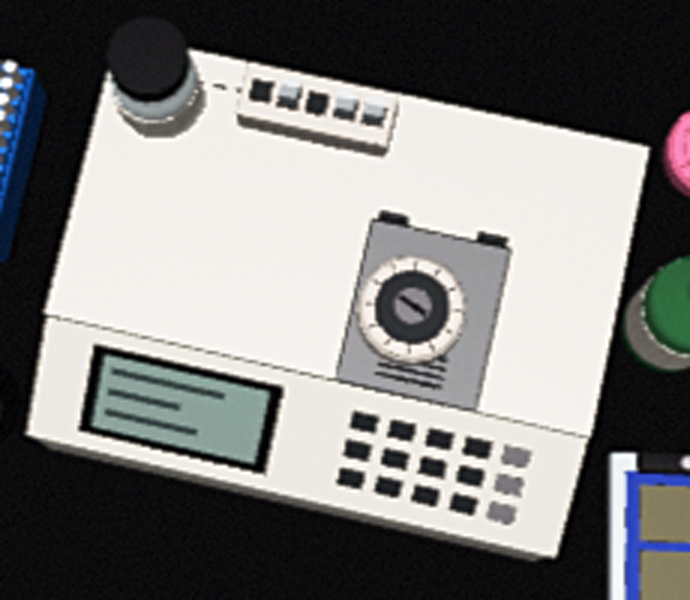

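View pics/side0c.png

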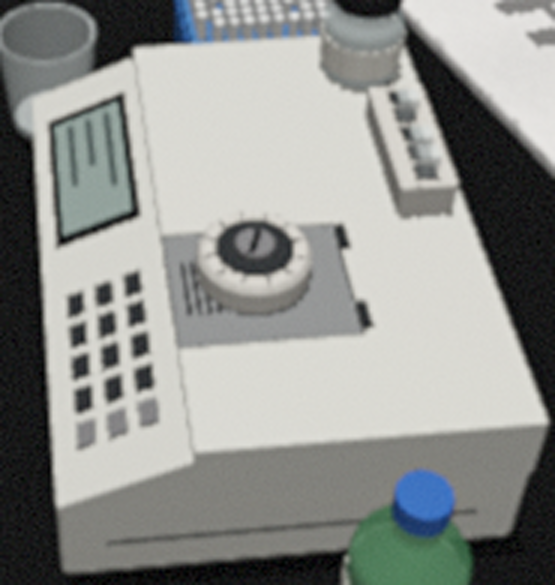

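The crop confirms it: a white puck with a dark ring and grey knob, over the grey hatch. Next I fit the photometer pose from both views.

```bash
cat > h.py <<'E'
import numpy as np, cv2
from bench import camera_info
def proj(n,P):
    c=camera_info(n);v=c["view"];P=np.atleast_2d(P);q=P@v[:3,:3].T+v[:3,3]
    return np.c_[c["fx"]*q[:,0]/q[:,2]+c["cx"],c["fy"]*q[:,1]/q[:,2]+c["cy"]]
def back(n,uv,z):
    c=camera_info(n);v=c["view"];R=v[:3,:3];o=-R.T@v[:3,3]
    d=R.T@np.array([(uv[0]-c["cx"])/c["fx"],(uv[1]-c["cy"])/c["fy"],1]);return o+d*(z-o[2])/d[2]
def w(p,pose):
    x,y,a=pose;p=np.atleast_2d(p);c,s=np.cos(a),np.sin(a)
    return np.c_[x+c*p[:,0]-s*p[:,1],y+s*p[:,0]+c*p[:,1],p[:,2]]
def l(P,pose):
    x,y,a=pose;d=P[:2]-np.array([x,y]);c,s=np.cos(a),np.sin(a)
    return np.array([c*d[0]+s*d[1],-s*d[0]+c*d[1]])
E
python3 - <<'E'
from h import *
from scipy.optimize import least_squares
T=[((45,315),(-55,165)),((590,437),(-55,-165)),((650,147),(125,-165)),((338,380),(-55,-13)),((477,408),(-55,-97)),((511,248),(45,-97)),((371,222),(45,-13))]
S=[((133,48),(-55,165)),((193,452),(-55,-165)),((548,420),(125,-165)),((163,236),(-55,-13)),((178,347),(-55,-97)),((363,330),(45,-97)),((342,225),(45,-13))]
tu=np.array([(235+a[0]/3,110+a[1]/3) for a,_ in T]);su=np.array([(265+a[0]/3,180+a[1]/3) for a,_ in S])
P=np.array([(x/1000,y/1000,.11) for _,(x,y) in T])
f=lambda p:np.r_[proj("top",w(P,p))-tu,proj("side",w(P,p))-su].ravel()
r=least_squares(f,[.6,0,0],loss="soft_l1");p=r.x;print(p.round(4));print(f(p).reshape(-1,2).round(1).tolist())
for n,uv in (("top",(235+412/3,110+308/3)),("side",(265+254/3,180+242/3))):
  for z in(.13,.135):
    b=back(n,uv,z);print(n,b.round(4),l(b,p).round(4))
np.save("pose.npy",p)
print("pad",w([-.035,-.055,.11],p),"park",w([0,.08,.11],p))
E
```

```text
[ 0.5895  0.016  -0.2455]
[[-0.3, -0.8], [0.1, -0.8], [-0.5, -0.9], [-0.9, -0.8], [-0.5, 0.3], [-0.3, -0.4], [0.3, -1.7], [-0.4, 0.5], [0.0, 0.7], [-0.2, 1.4], [-0.9, 0.4], [-0.3, 0.7], [-0.2, 1.5], [-3.5, -0.1]]
top [ 0.5694 -0.028   0.13  ] [-0.0088 -0.0476]
top [ 0.5684 -0.0276  0.135 ] [-0.0099 -0.0475]
side [ 0.5736 -0.0229  0.13  ] [-0.006  -0.0416]
side [ 0.5714 -0.0274  0.135 ] [-0.007  -0.0465]
pad [[ 0.54220121 -0.0288418   0.11      ]] park [[0.60896827 0.09360067 0.11      ]]
```

```bash
cat >> h.py <<'E'
from scipy.spatial.transform import Rotation as Ro
from bench import get_obs
def go(local,axis=None,z=None):
    "rows to bring TCP to local photometer xyz; axis: photometer-yaw of tool y"
    o=get_obs();R=Ro.from_rotvec(o["eef_rot"]).as_matrix();p=np.load("pose.npy")
    t=w(local,p)[0];d=R.T@(t-o["position"])*100
    yv=np.degrees(np.arctan2(R[1,1],R[0,1])-p[2]);xv=np.degrees(np.arctan2(R[1,0],R[0,0])-p[2])
    print("t",round(o["t"],2),"tcp",o["position"].round(4),"local",l(o["position"],p).round(4),"toolcm",d.round(2),"toolx@",xv.round(1),"tooly@",yv.round(1),"tilt",R[:,2].round(3),"F",o["contact_force"].round(2),"w",round(o["gripper_width"],4))
E
python3 - <<'E'
from h import *
go([-.008,-.105,.21])
E
```

```text
t 0.15 tcp [0.1688 0.6273 0.2305] local [-0.5567  0.4907] toolcm [-55.89 -58.61   2.14] toolx@ 179.0 tooly@ 89.0 tilt [-0.    -0.001 -1.   ] F [ 0.28  0.1  -0.08] w 0.0851
```

```bash
python3 -m crank '[{"x":-3,"y":-2,"yaw":0.14},{"x":-6.5,"y":-4.5,"yaw":0.28},{"x":-10,"y":-7.5,"yaw":0.42},{"x":-13.5,"y":-10.5,"yaw":0.56},{"x":-17,"y":-13.5,"yaw":0.7},{"x":-20.5,"y":-16.5,"yaw":0.84},{"x":-24,"y":-19.5,"yaw":0.98},{"x":-27.5,"y":-22.5,"yaw":1.1},{"x":-31,"y":-25.5,"yaw":1.22},{"x":-34,"y":-28.5,"yaw":1.34},{"x":-37,"y":-32,"yaw":1.45},{"x":-40,"y":-36,"yaw":1.55}]' 150 20
python3 -c "
from h import *
go([-.008,-.105,.21])"
```

```text
t 0.15 tcp [0.1688 0.6273 0.2305] local [-0.5567  0.4907] toolcm [-55.89 -58.61   2.14] toolx@ 179.0 tooly@ 89.0 tilt [-0.    -0.001 -1.   ] F [ 0.28  0.1  -0.08] w 0.0851schema error: expected keys x, y, z, yaw
```

```bash
python3 -m crank '[{"x":-3,"y":-2,"z":0,"yaw":0.14},{"x":-6.5,"y":-4.5,"z":0,"yaw":0.28},{"x":-10,"y":-7.5,"z":0,"yaw":0.42},{"x":-13.5,"y":-10.5,"z":0,"yaw":0.56},{"x":-17,"y":-13.5,"z":0,"yaw":0.7},{"x":-20.5,"y":-16.5,"z":0,"yaw":0.84},{"x":-24,"y":-19.5,"z":0,"yaw":0.98},{"x":-27.5,"y":-22.5,"z":0,"yaw":1.1},{"x":-31,"y":-25.5,"z":0,"yaw":1.22},{"x":-34,"y":-28.5,"z":0,"yaw":1.34},{"x":-37,"y":-32,"z":0,"yaw":1.45},{"x":-40,"y":-36,"z":0,"yaw":1.55}]' 150 20
python3 -c "
from h import *
go([-.008,-.105,.21])"
```

```text
t: 1.35
position: [0.4621, 0.1749, 0.2312]
eef_rot: [-2.476, -1.933, -0.001]
contact_force: [0.8, 0.4, 0.6]
gripper_width: 0.0347
t 1.35 tcp [0.4621 0.1749 0.2312] local [-0.1623  0.1232] toolcm [-22.82  15.42   2.11] toolx@ 90.0 tooly@ 0.0 tilt [ 0.  0. -1.] F [0.78 0.39 0.61] w 0.0347
```

```bash
python3 -m crank '[{"x":-4,"y":3,"z":0,"yaw":0},{"x":-8,"y":6,"z":0,"yaw":0},{"x":-12,"y":9,"z":0,"yaw":0},{"x":-16,"y":12,"z":0,"yaw":0},{"x":-20,"y":14.5,"z":1,"yaw":0},{"x":-22.5,"y":15.4,"z":2,"yaw":0},{"x":-22.8,"y":15.4,"z":2,"yaw":0},{"x":-22.8,"y":15.4,"z":2,"yaw":0}]'
python3 - <<'E'
from h import *
from bench import *
go([-.008,-.105,.116])
for n in("top","side"): cv2.imwrite(f"pics/{n}1.png",grab_frame(n)[:,:,::-1])
a=cv2.imread("pics/top1.png")[110:310,235:465];b=cv2.imread("pics/side1.png")[130:330,265:495]
cv2.imwrite("pics/c1.png",cv2.resize(np.vstack([a,b]),None,fx=1.5,fy=1.5))
cv2.imwrite("pics/c1.png",cv2.resize(np.hstack([a,b]),None,fx=1.73,fy=1.73,interpolation=cv2.INTER_CUBIC))
E
```

```text
t: 2.15
position: [0.556, -0.0827, 0.2109]
eef_rot: [-2.475, -1.934, 0.001]
contact_force: [-0.4, -0.1, -0.7]
gripper_width: 0.035
t 2.15 tcp [ 0.556  -0.0827  0.2109] local [-0.0085 -0.1039] toolcm [-0.11  0.06  9.49] toolx@ 90.1 tooly@ 0.1 tilt [-0.001  0.    -1.   ] F [-0.43 -0.15 -0.75] w 0.035
```

View pics/c1.png

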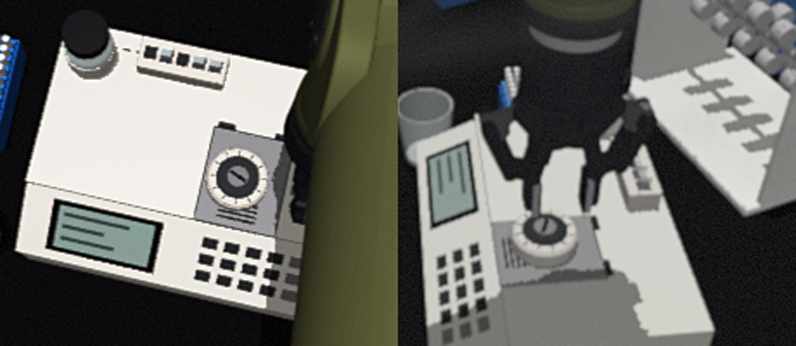

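```bash
python3 -m crank '[{"x":-0.2,"y":0.1,"z":3,"yaw":0},{"x":-0.2,"y":0.1,"z":5.5,"yaw":0},{"x":-0.2,"y":0.1,"z":7.5,"yaw":0},{"x":-0.2,"y":0.1,"z":8.8,"yaw":0},{"x":-0.2,"y":0.1,"z":9.2,"yaw":0},{"x":-0.2,"y":0.1,"z":9.2,"yaw":0}]'
python3 - <<'E'
from h import *
from bench import *
go([-.008,-.09,.116])
a=grab_frame("side")[:,:,::-1][180:360,265:445]
cv2.imwrite("pics/c2.png",cv2.resize(a,None,fx=3.2,fy=3.2,interpolation=cv2.INTER_CUBIC))
E
```

```text
t: 2.85
position: [0.5572, -0.0834, 0.1194]
eef_rot: [-2.472, -1.939, -0.0]
contact_force: [-0.1, -0.2, 0.3]
gripper_width: 0.0354
t 2.85 tcp [ 0.5572 -0.0834  0.1194] local [-0.0072 -0.1043] toolcm [ 1.43 -0.07  0.34] toolx@ 90.3 tooly@ 0.3 tilt [-0.  0. -1.] F [-0.1  -0.17  0.3 ] w 0.0354
```

View pics/c2.png

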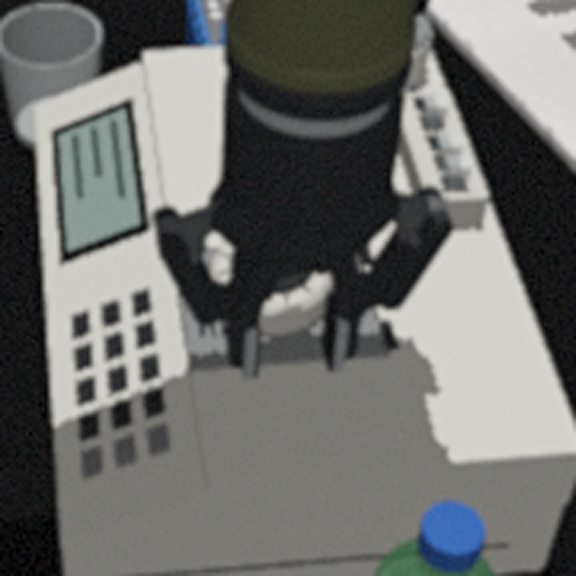

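```bash
python3 -m crank '[{"x":0,"y":-0.1,"z":0.4,"yaw":0},{"x":0.3,"y":-0.1,"z":0.4,"yaw":0},{"x":0.7,"y":-0.1,"z":0.4,"yaw":0},{"x":1.1,"y":-0.1,"z":0.4,"yaw":0},{"x":1.5,"y":-0.1,"z":0.4,"yaw":0},{"x":1.9,"y":-0.1,"z":0.4,"yaw":0},{"x":2.3,"y":-0.1,"z":0.4,"yaw":0},{"x":2.7,"y":-0.1,"z":0.4,"yaw":0},{"x":3.1,"y":-0.1,"z":0.4,"yaw":0},{"x":3.5,"y":-0.1,"z":0.4,"yaw":0}]'
python3 - <<'E'
from h import *
from bench import *
go([-.008,.022,.116])
a=grab_frame("side")[:,:,::-1][180:360,265:445]
b=grab_frame("top")[:,:,::-1][120:300,245:425]
cv2.imwrite("pics/c3.png",cv2.resize(np.hstack([a,b]),None,fx=2.2,fy=2.2,interpolation=cv2.INTER_CUBIC))
E
```

```text
t: 3.9
position: [0.5645, -0.05, 0.1153]
eef_rot: [2.473, 1.937, -0.0]
contact_force: [0.3, -1.6, 0.9]
gripper_width: 0.0353
t 3.9 tcp [ 0.5645 -0.05    0.1153] local [-0.0083 -0.0701] toolcm [ 9.21  0.06 -0.07] toolx@ 90.2 tooly@ 0.2 tilt [-0. -0. -1.] F [ 0.26 -1.56  0.87] w 0.0353
```

View pics/c3.png

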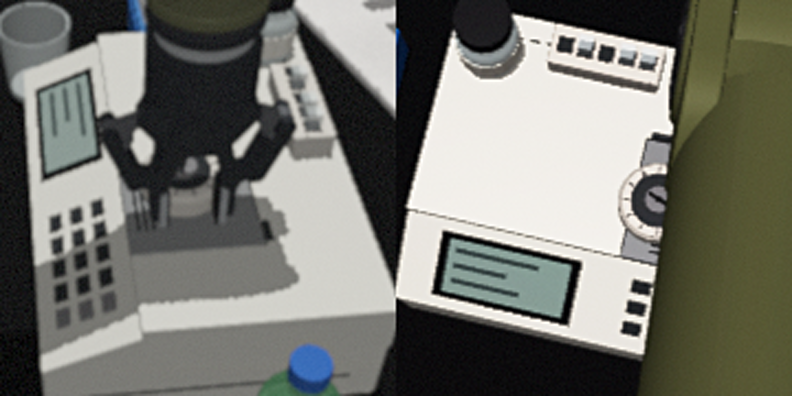

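```bash
python3 -m crank '[{"x":0.4,"y":0,"z":0,"yaw":0},{"x":0.8,"y":0,"z":0,"yaw":0},{"x":1.3,"y":0,"z":0,"yaw":0},{"x":1.8,"y":0,"z":0,"yaw":0},{"x":2.3,"y":0,"z":0,"yaw":0},{"x":2.8,"y":0,"z":0,"yaw":0},{"x":3.3,"y":0,"z":0,"yaw":0},{"x":3.8,"y":0,"z":0,"yaw":0},{"x":4.3,"y":0,"z":0,"yaw":0},{"x":4.8,"y":0,"z":0,"yaw":0},{"x":5.2,"y":0,"z":0,"yaw":0},{"x":5.6,"y":0,"z":0,"yaw":0}]'
python3 - <<'E'
from h import *
from bench import *
go([-.008,.022,.116])
b=grab_frame("top")[:,:,::-1][120:300,245:425]
cv2.imwrite("pics/c4.png",cv2.resize(b,None,fx=2.2,fy=2.2,interpolation=cv2.INTER_CUBIC))
E
```

```text
t: 5.2
position: [0.5779, 0.0046, 0.1153]
eef_rot: [-2.473, -1.937, -0.0]
contact_force: [0.7, -0.6, -0.1]
gripper_width: 0.0354
t 5.2 tcp [0.5779 0.0046 0.1153] local [-0.0085 -0.0139] toolcm [ 3.59  0.06 -0.07] toolx@ 90.2 tooly@ 0.2 tilt [-0.  0. -1.] F [ 0.68 -0.63 -0.13] w 0.0354
```

View pics/c4.png

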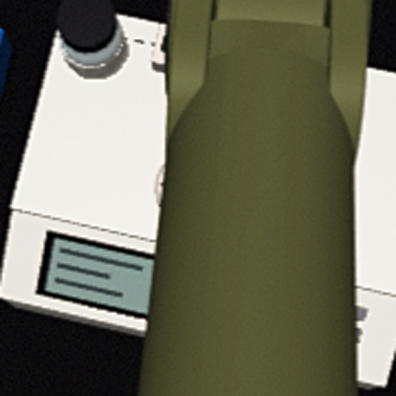

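```bash
python3 -m crank '[{"x":0.4,"y":0,"z":0,"yaw":0},{"x":0.9,"y":0,"z":0,"yaw":0},{"x":1.4,"y":0,"z":0,"yaw":0},{"x":1.9,"y":0,"z":0,"yaw":0},{"x":2.4,"y":0,"z":0,"yaw":0},{"x":2.8,"y":0,"z":0,"yaw":0},{"x":3.1,"y":0,"z":0,"yaw":0},{"x":3.3,"y":0,"z":0,"yaw":0},{"x":3.4,"y":0,"z":0,"yaw":0},{"x":3.4,"y":0,"z":0,"yaw":0},{"x":3.0,"y":0,"z":0,"yaw":0},{"x":2.0,"y":0,"z":0,"yaw":0}]'
python3 - <<'E'
from h import *
from bench import *
go([-.035,-.055,.2])
a=grab_frame("side")[:,:,::-1][160:360,265:445]
cv2.imwrite("pics/c5.png",cv2.resize(a,None,fx=3,fy=3,interpolation=cv2.INTER_CUBIC))
E
```

```text
t: 6.45
position: [0.5827, 0.0243, 0.1154]
eef_rot: [-2.472, -1.939, -0.001]
contact_force: [-0.7, 0.3, 0.3]
gripper_width: 0.0352
t 6.45 tcp [0.5827 0.0243 0.1154] local [-0.0086  0.0064] toolcm [-6.12 -2.67 -8.47] toolx@ 90.3 tooly@ 0.3 tilt [ 0.     0.001 -1.   ] F [-0.73  0.3   0.28] w 0.0352
```

View pics/c5.png

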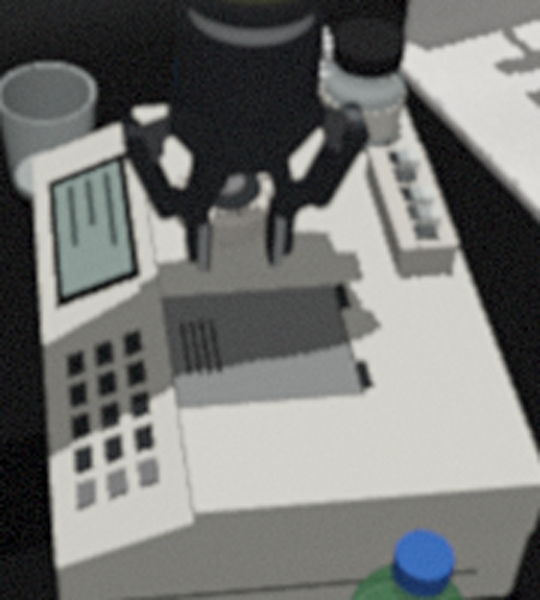

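```bash
python3 -m crank '[{"x":-1,"y":0,"z":-1,"yaw":0},{"x":-1,"y":0,"z":-4,"yaw":0},{"x":-1,"y":0,"z":-7,"yaw":0},{"x":-3,"y":-1,"z":-8,"yaw":0},{"x":-5,"y":-2,"z":-8,"yaw":0},{"x":-6,"y":-2.6,"z":-7,"yaw":0},{"x":-6.1,"y":-2.7,"z":-6,"yaw":0},{"x":-6.1,"y":-2.7,"z":-6,"yaw":0},{"x":-6.1,"y":-2.7,"z":-6,"yaw":0},{"x":-6.1,"y":-2.7,"z":-6,"yaw":0}]' 255
python3 - <<'E'
from h import *
from bench import *
go([-.035,-.055,.115])
a=grab_frame("side")[:,:,::-1][160:360,265:445]
b=grab_frame("top")[:,:,::-1][120:320,245:425]
cv2.imwrite("pics/c6.png",cv2.resize(np.hstack([a,b]),None,fx=2.2,fy=2.2,interpolation=cv2.INTER_CUBIC))
E
```

```text
t: 7.5
position: [0.5424, -0.0284, 0.1756]
eef_rot: [2.472, 1.938, 0.0]
contact_force: [0.1, 0.4, 0.0]
gripper_width: -0.0001
t 7.5 tcp [ 0.5424 -0.0284  0.1756] local [-0.0349 -0.0545] toolcm [-0.05 -0.01  6.06] toolx@ 90.3 tooly@ 0.3 tilt [ 0.001 -0.    -1.   ] F [0.13 0.36 0.03] w -0.0001
```

View pics/c6.png

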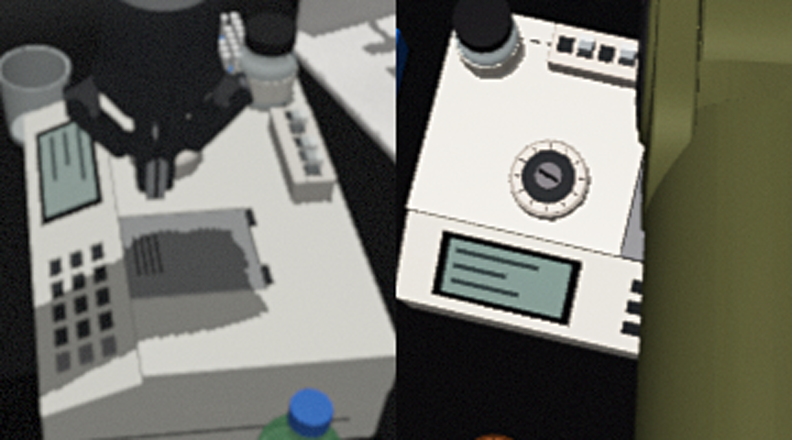

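```bash
python3 -c "
from h import *
print(l(back('top',(314.5,200.5),.133),np.load('pose.npy')))"
python3 -m crank '[{"x":0,"y":0,"z":2,"yaw":0},{"x":0,"y":0,"z":4,"yaw":0},{"x":0,"y":0,"z":5.2,"yaw":0},{"x":0,"y":0,"z":5.7,"yaw":0},{"x":0,"y":0,"z":5.9,"yaw":0},{"x":0,"y":0,"z":5.9,"yaw":0}]'
python3 -c "
from h import *
go([-.035,-.055,.11])"
```

```text
[-0.01037446  0.05517294]
t: 8.2
position: [0.5422, -0.029, 0.1167]
eef_rot: [2.473, 1.937, 0.001]
contact_force: [-0.4, 0.4, 0.5]
gripper_width: 0.0
t 8.2 tcp [ 0.5422 -0.029   0.1167] local [-0.035  -0.0552] toolcm [ 0.02 -0.    0.67] toolx@ 90.2 tooly@ 0.2 tilt [ 0.001 -0.    -1.   ] F [-0.38  0.4   0.52] w 0.0
```

```bash
python3 -m crank '[{"x":0,"y":0,"z":0.2,"yaw":0},{"x":0,"y":0,"z":0.4,"yaw":0},{"x":0,"y":0,"z":0.6,"yaw":0},{"x":0,"y":0,"z":0.8,"yaw":0},{"x":0,"y":0,"z":0.9,"yaw":0},{"x":0,"y":0,"z":0.95,"yaw":0}]'
python3 -c "
from h import *
go([-.035,-.055,.1052])"
```

```text
t: 8.8
position: [0.542, -0.029, 0.1071]
eef_rot: [2.473, 1.937, 0.001]
contact_force: [-1.8, -0.4, 5.4]
gripper_width: -0.0002
t 8.8 tcp [ 0.542  -0.029   0.1071] local [-0.0352 -0.0552] toolcm [0.02 0.02 0.19] toolx@ 90.2 tooly@ 0.2 tilt [ 0.  0. -1.] F [-1.83 -0.4   5.43] w -0.0002
```

```bash
python3 -m crank '[{"x":0,"y":0,"z":0.05,"yaw":0},{"x":0,"y":0,"z":0.1,"yaw":0},{"x":0,"y":0,"z":0.15,"yaw":0},{"x":0,"y":0,"z":0.18,"yaw":0},{"x":0,"y":0,"z":0.18,"yaw":0}]'
python3 -c "
from h import *
go([-.035,-.055,.1052])"
```

```text
t: 9.3
position: [0.542, -0.029, 0.1055]
eef_rot: [-2.473, -1.937, -0.001]
contact_force: [-1.8, -0.1, 7.1]
gripper_width: -0.0002
t 9.3 tcp [ 0.542  -0.029   0.1055] local [-0.0351 -0.0552] toolcm [0.02 0.01 0.03] toolx@ 90.2 tooly@ 0.2 tilt [ 0.  0. -1.] F [-1.75 -0.14  7.11] w -0.0002
```

```bash
python3 -m crank '[{"x":0,"y":0,"z":0.04,"yaw":0},{"x":0,"y":0,"z":0.07,"yaw":0},{"x":0,"y":0,"z":0.07,"yaw":0}]'
python3 -c "
from h import *
go([-.035,-.055,.1052])"
```

```text
t: 9.6
position: [0.5421, -0.029, 0.1054]
eef_rot: [-2.473, -1.937, -0.001]
contact_force: [-3.6, 0.2, 11.4]
gripper_width: -0.0001
t 9.6 tcp [ 0.5421 -0.029   0.1054] local [-0.0351 -0.0552] toolcm [0.02 0.01 0.02] toolx@ 90.2 tooly@ 0.2 tilt [ 0.     0.001 -1.   ] F [-3.56  0.19 11.36] w -0.0001
```

```bash
python3 -m crank '[{"x":0,"y":0,"z":-0.6,"yaw":0},{"x":0,"y":0,"z":-3,"yaw":0},{"x":0,"y":0,"z":-7,"yaw":0},{"x":0,"y":0,"z":-11,"yaw":0},{"x":0,"y":-2,"z":-15,"yaw":0},{"x":0,"y":-5,"z":-18,"yaw":0},{"x":0,"y":-8,"z":-20,"yaw":0},{"x":0,"y":-10,"z":-21,"yaw":0},{"x":0,"y":-10,"z":-21,"yaw":0}]'
python3 - <<'E'
from h import *
from bench import *
go([-.035,-.055,.105])
a=grab_frame("side")[:,:,::-1][110:360,265:465]
cv2.imwrite("pics/c7.png",cv2.resize(a,None,fx=2.4,fy=2.4,interpolation=cv2.INTER_CUBIC))
E
```

```text
t: 10.5
position: [0.4439, -0.0043, 0.3159]
eef_rot: [-2.471, -1.94, -0.006]
contact_force: [0.4, -0.1, -0.1]
gripper_width: 0.0001
t 10.5 tcp [ 0.4439 -0.0043  0.3159] local [-0.1363 -0.0551] toolcm [-0.12 10.08 21.11] toolx@ 90.3 tooly@ 0.3 tilt [ 0.003  0.003 -1.   ] F [ 0.36 -0.09 -0.08] w 0.0001
```

View pics/c7.png

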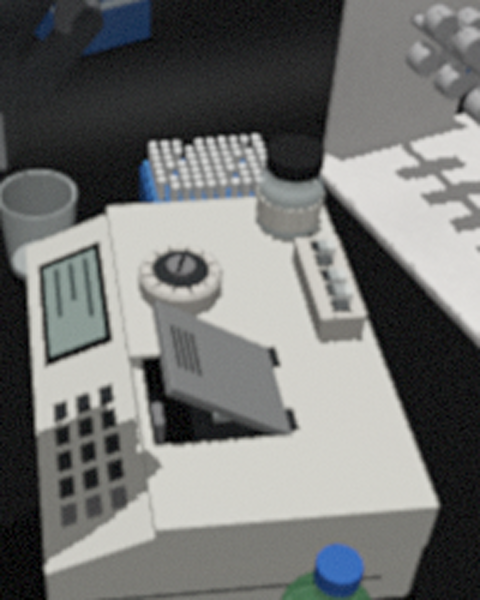

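The hatch, seen at about (215,370) in the crop, is swinging up on its own. The timer at (180,275) lies flat to its left. I'll hold the arm still and let time pass.

```bash
H='0'; python3 -m crank '[{"x":0,"y":0,"z":0,"yaw":0},{"x":0,"y":0,"z":0,"yaw":0},{"x":0,"y":0,"z":0,"yaw":0},{"x":0,"y":0,"z":0,"yaw":0},{"x":0,"y":0,"z":0,"yaw":0},{"x":0,"y":0,"z":0,"yaw":0},{"x":0,"y":0,"z":0,"yaw":0},{"x":0,"y":0,"z":0,"yaw":0},{"x":0,"y":0,"z":0,"yaw":0},{"x":0,"y":0,"z":0,"yaw":0},{"x":0,"y":0,"z":0,"yaw":0},{"x":0,"y":0,"z":0,"yaw":0}]'
python3 -m crank '[{"x":0,"y":0,"z":0,"yaw":0},{"x":0,"y":0,"z":0,"yaw":0},{"x":0,"y":0,"z":0,"yaw":0},{"x":0,"y":0,"z":0,"yaw":0},{"x":0,"y":0,"z":0,"yaw":0},{"x":0,"y":0,"z":0,"yaw":0},{"x":0,"y":0,"z":0,"yaw":0},{"x":0,"y":0,"z":0,"yaw":0},{"x":0,"y":0,"z":0,"yaw":0},{"x":0,"y":0,"z":0,"yaw":0},{"x":0,"y":0,"z":0,"yaw":0},{"x":0,"y":0,"z":0,"yaw":0}]'
python3 - <<'E'
from bench import *
import cv2
cv2.imwrite("pics/s8.png",grab_frame("side")[:,:,::-1])
E
for i in 1 2 3; do :; done
python3 -m crank '[{"x":0,"y":0,"z":0,"yaw":0},{"x":0,"y":0,"z":0,"yaw":0},{"x":0,"y":0,"z":0,"yaw":0},{"x":0,"y":0,"z":0,"yaw":0},{"x":0,"y":0,"z":0,"yaw":0},{"x":0,"y":0,"z":0,"yaw":0},{"x":0,"y":0,"z":0,"yaw":0},{"x":0,"y":0,"z":0,"yaw":0},{"x":0,"y":0,"z":0,"yaw":0},{"x":0,"y":0,"z":0,"yaw":0},{"x":0,"y":0,"z":0,"yaw":0},{"x":0,"y":0,"z":0,"yaw":0}]'
python3 -m crank '[{"x":0,"y":0,"z":0,"yaw":0},{"x":0,"y":0,"z":0,"yaw":0},{"x":0,"y":0,"z":0,"yaw":0},{"x":0,"y":0,"z":0,"yaw":0},{"x":0,"y":0,"z":0,"yaw":0},{"x":0,"y":0,"z":0,"yaw":0},{"x":0,"y":0,"z":0,"yaw":0},{"x":0,"y":0,"z":0,"yaw":0},{"x":0,"y":0,"z":0,"yaw":0},{"x":0,"y":0,"z":0,"yaw":0},{"x":0,"y":0,"z":0,"yaw":0},{"x":0,"y":0,"z":0,"yaw":0}]'
python3 - <<'E'
from h import *
from bench import *
f=grab_frame("side")[:,:,::-1];cv2.imwrite("pics/s9.png",f)
a=cv2.imread("pics/s8.png")
print(cv2.absdiff(a[110:360,265:465],f[110:360,265:465]).max(axis=2).mean())
cv2.imwrite("pics/c9.png",cv2.resize(np.hstack([a[110:360,265:465],f[110:360,265:465]]),None,fx=2,fy=2,interpolation=cv2.INTER_CUBIC))
p=np.load("pose.npy");c,s=np.cos(1.15),np.sin(1.15)
# hatch top front corners if at 1.15 / 1.05 (hinge at x=45,z=110)
for t in(1.15,1.05):
  P=w([[.045-.1*np.cos(t),y,.11+.1*np.sin(t)] for y in(-.013,-.097)],p);print(t,((proj("side",P)-[265,110])*2).round(0))
E
```

```text
t: 11.75
position: [0.4447, -0.0051, 0.3143]
eef_rot: [2.473, 1.937, 0.0]
contact_force: [0.1, 0.7, 0.7]
gripper_width: 0.0003
t: 12.95
position: [0.4447, -0.0051, 0.3143]
eef_rot: [-2.473, -1.937, -0.0]
contact_force: [0.0, 0.1, -0.2]
gripper_width: -0.0001
t: 14.2
position: [0.4447, -0.0051, 0.3143]
eef_rot: [-2.473, -1.937, -0.0]
contact_force: [0.0, 0.9, 0.4]
gripper_width: 0.0001
t: 15.4
position: [0.4447, -0.0051, 0.3143]
eef_rot: [-2.473, -1.937, -0.0]
contact_force: [0.5, 0.6, 0.3]
gripper_width: 0.0
3.4362
1.15 [[181. 213.]
 [200. 286.]]
1.05 [[169. 218.]
 [187. 291.]]
```

View pics/c9.png

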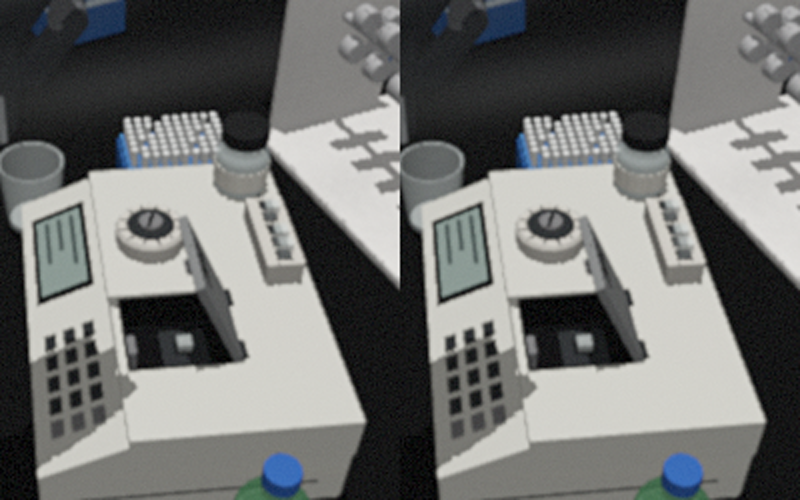

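```bash
python3 -m crank '[{"x":0,"y":0,"z":0,"yaw":0},{"x":0,"y":0,"z":0,"yaw":0},{"x":0,"y":0,"z":0,"yaw":0},{"x":0,"y":0,"z":0,"yaw":0},{"x":0,"y":0,"z":0,"yaw":0}]'; python3 -c "
from bench import *
print(job_done())"
```

```text
t: 15.95
position: [0.4447, -0.0051, 0.3143]
eef_rot: [-2.473, -1.937, -0.0]
contact_force: [0.4, 0.2, 0.9]
gripper_width: 0.0
the job is handed in; nothing more can be done
None
```

I did the whole job and handed it in at about 16 s. I slid the timer left off the hatch with half-open fingers. I then pressed the hatch once to its stop with about 11 N and let go, and it sprang open by itself.

- **Timer:** the top camera put its centre at about y = 0.055 m in the photometer's frame before the press. It lies flat on the deck, clear of the hatch.
- **Hatch:** in the side view its front edge was within about 4 pixels (enlarged crop) of where it should be at 1.15 rad. It looked the same in pictures 2.5 s apart.
- **Arm:** it stayed well clear, with the force readings at noise level.
- **Other things:** nothing else looked moved in the final side crop. I did not measure the other objects, and the cassette was outside that crop.

No check failed or disagreed. One move was refused for missing keys before anything moved, and I resent it.

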